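Seat a splined console grip in its stick base and keep it pressed

TASK

Lift the black console grip out of its white parking stand, turn it until the four splines of its stem mesh with the cross-shaped socket of the grey stick base (any of the four ways round), and slide it all the way home against the sprung orange plate, until its grey shoulder rests on the metal collar. Finish while still gripping the handle and pressing it fully down, because the spring lifts it if you let up. Leave the jar, coaster, stylus and controller pair where they are.

Things in the scene. Friction and masses are not known exactly. Their poses are not given: they have to be found in the camera images.
- grip_center (a point): Middle of the black handle of the loose console grip (about 180 g), on its axis; z runs up it. The handle is a rounded block 44 mm along x, 30 mm along y, 60 mm tall (30 mm above and below this point), with a grey thumb hat 4 mm high on top and a red trigger standing out 8 mm on its +x side: take it across the 30 mm (y). The stem's foot is 66 mm below this point.
- grip_shoulder (a point): Centre of the underside of the grip's grey shoulder disc (48 mm diameter, 6 mm thick), 36 mm below grip_center; same axes. At first it rests on the stand, upright. Below it is the steel stem, 30 mm long, cross-shaped in section: two crossed bars along the grip's x and y, each 28 mm across and 8 mm wide.
- socket (a point): Centre of the socket's mouth, level with the top of the square metal-topped collar (52 mm), 50 mm above the desk; z up. The fixed grey stick base is 116 x 116 mm, 34 mm high. The socket is a cross: two slots along this point's x and y, each 10 mm wide and 30 mm across, widening at the mouth by a black 3 mm 45 degree bevel. Its floor, an orange sprung plate, is 20 mm below the mouth.
- stand_top (a point): Centre of the top of the white round parking stand (fixed; ring of 72 mm outside and 36 mm inside diameter, 45 mm high); the grip's stem hangs freely in its hole, so it lifts straight out.
- plate (a joint): How far the orange plate in the socket has been pushed down, in m: 0 at rest, 0.010 when the grip's shoulder rests on the collar. The spring pushes up with about 6 N at 0 and 12 N at 0.010, more than the grip's weight.
- jar: Bystander: glass jar with steel lid, 68 mm diameter, 95 mm high; origin at the centre of its underside.
- coaster: Bystander: flat aluminium disc, 90 mm diameter, 6 mm thick; origin at the centre of its underside.
- stylus: Bystander: yellow plastic stylus lying along its x, about 140 mm long, 9 mm thick; origin under its middle.
- controllers: Bystander: pair of grey controllers joined side by side, 100 x 102 mm, 29 mm high with thumb sticks; origin at the centre of its underside.
There are look-alikes about, which are no part of the job. Leave any pink look-alike of the part that bears stand_top alone.

How it is judged:
By the outcome, as a careful person would: the job done as asked, in the order asked, and still so for the second after the job is handed in, while the arm keeps its last pose, push and grip.
It also fails if it takes over 40 s, if anything falls off the work surface, if the arm or the gripper's body presses on something with over 40 N, if the wrist force passes 120 N, or if a joint passes its speed limit or range.

ROBOT

A 7-joint arm with a two-finger parallel gripper is mounted at the origin on the work surface. World frame = base frame: x ahead of the robot, y to its left, z up, the work surface at z = 0. Lengths are in mm, angles in rad, forces in N, time in s.
With the tool pointing down it reaches from about 350 to 900 mm from the base axis. Payload 19.9 kg.
Tool frame: the origin (TCP) lies where the fingers leave the gripper's body, on its centre line; the fingertips stand 97 mm ahead of it and the grasp point (between the pads) lies 78 mm ahead of it; z points along the fingers, y is the line along which they close (so a half turn about z gives the same grasp; the last joint's range is limited). The gripper opens to 94 mm and grips with 3 to 60 N. Pads are 16 mm wide; open, the fingers measure 119 mm over their backs; the gripper's body (75 mm by 177 mm) begins 78 mm behind the grasp point.
Start: joints at [1.286, 0.417, -0.01, 1.614, 0.005, 1.111, -0.053], TCP at [150.264, -606.654, 302.625] pointing down, gripper open.
Joint ranges: [-2.81, 2.81], [-0.39, 2.02], [-1.27, 1.25], [0.06, 2.57], [-1.19, 4.33], [0.19, 2], [-2.82, 2.82]. Speed limits (rad/s): [1.89, 1.89, 2.39, 2.39, 3.01, 3.01, 3.01].

INTERFACE

Orientations are given as a rotation vector (axis times angle).
In Python, from rig import robot, optics gives the robot as it stands.
- The arm moves only by the tool move_arm, never from a script. Its argument "series" is a list of rows, each a list of 3 entries, a list of its own where there are three numbers: the turn, a rotation vector about the tool's x, y, z in degrees, then the shift along the tool's x, y, z in cm, then the opening, from 0 (shut) to 1 (fully open). A call has 1 to 20 rows; each row shifts and turns the commanded pose from where the row before left it, along the tool's axes as they then stand; what a row does not reach is not made up. A row lasts 1/8 s, in which the tool goes at most 62.5 mm and 10.7 degrees, less where a joint would pass 70% of its speed; a pose out of reach is approached as far as the arm can. A call is refused whole if a number of a shift passes 6.25 or a number of a turn 10.7, either way. A call with a gripper value outside its range is refused whole. The fingers move at their own pace and stop on an object; "newtons" is the grip in N (left out, the last holds). Time passes only in rows, so rows that do not move let the fingers close. It gives the time, the measured TCP pose, the force, the opening and the grip force at its end, in the units of the state.
- robot.get_state(): the state, without advancing time (a new reading comes with each control period).
- optics.get_image(name): name is "scene" or "top"; returns (picture, depth): 384x512x3 uint8, red, green, blue; 384x512 float32, mm along the optical axis (not along the pixel's ray), 0 where there is no reading.
- optics.camera_params(name): a dict with "intrinsics" (3x3 intrinsics, pixels), "R" (3x3) and "t" (3): a world point X has camera coordinates R X + t. Camera axes: x right, y down, z forward; pixel columns grow to the right and rows downward; lengths in mm; the calibration is good to about 2 mm. A picture is of the moment at which its call begins. camera_params takes no time and is no camera call.
- robot.job_done(): hands the job in; it is judged then, once.
The state is a dict: "t": time; "qpos": joint angles; "joint_vel": joint speeds; "joint_torque": joint torques, N m; "ee_pos": TCP position; "tcp_rot": TCP orientation; "wrist_force": force on the tool from outside, world axes, zero at the start; "moment": the same for the moment, N m; "gripper_width": finger opening in mm; "grasp_force": force on a finger pad.
Only numpy, scipy, OpenCV 4.12 (cv2) and the standard library are available. Lean on these libraries where they do the work, as an engineer would, in place of code of your own. Each camera call takes 0.05 s, during which the arm holds its last target. There are 200 camera calls.

## Working session

There is one attempt and no reset: what is moved stays moved. The work goes in short steps, Python scripts to look and compute and a tool call to move; the robot and the scene stay as the last step left them, time stands still between calls to the robot, and variables do not carry over. Pictures are saved under pics/ and viewed, at most 10 in all, crops included, and the job is handed in when it is done.

Besides the shell and the picture viewer there is one more tool, called after ">>>" by a JSON object that holds its "method" and its "body". move_arm: Moves the arm, as the interface text tells. Its arguments: {"type":"object","properties":{"series":{"type":"array","items":{"type":"array"}},"newtons":{"type":"number"}},"required":["series"]}

```bash
mkdir -p pics; cat > h.py <<'E'
import numpy as np,cv2
from rig import robot,optics
def grab(n):
    im,d=optics.get_image(n); p=optics.camera_params(n)
    np.savez(f'{n}.npz',im=im,d=d,K=p['intrinsics'],R=p['R'],t=p['t']); return im,d,p
def world(n):
    z=np.load(f'{n}.npz'); d=z['d']; v,u=np.mgrid[:384,:512]
    c=np.stack([u*d,v*d,d],-1)@np.linalg.inv(z['K']).T
    return z['im'],(c-z['t'])@z['R'],d
E
python3 - <<'E'
from h import *
s=robot.get_state(); print({k:np.round(v,3) for k,v in s.items()})
for n in ('scene','top'):
    im,d,p=grab(n); print(n,np.round(p['R'],3).tolist(),np.round(p['t']),p['intrinsics'][0][0])
    cv2.imwrite(f'pics/{n}0.png',cv2.resize(im[...,::-1],(768,576)))
E
```

```text
{'t': np.float64(0.0), 'qpos': array([ 1.287,  0.418, -0.01 ,  1.614,  0.005,  1.111, -0.053]), 'joint_vel': array([-0.001, -0.001,  0.001, -0.001,  0.   , -0.001, -0.   ]), 'joint_torque': array([-1.0000e-03, -8.5125e+01,  6.3800e-01, -4.2599e+01, -4.9000e-02,
        1.9000e-02,  0.0000e+00]), 'ee_pos': array([ 150.185, -606.431,  302.028]), 'tcp_rot': array([-3.117, -0.38 ,  0.   ]), 'wrist_force': array([-0.618,  0.737,  0.074]), 'moment': array([-0.005,  0.   ,  0.012]), 'grasp_force': np.float64(0.0), 'gripper_width': np.float64(94.083)}
scene [[-0.881, 0.474, -0.005], [0.315, 0.578, -0.753], [-0.354, -0.664, -0.658]] [ 529.  -94. 1462.] 487.56907202127144
top [[0.003, -1.0, -0.014], [-0.983, -0.0, -0.184], [0.184, 0.015, -0.983]] [ -15.  580. 1158.] 431.19849364552766
```

View pics/scene0.png

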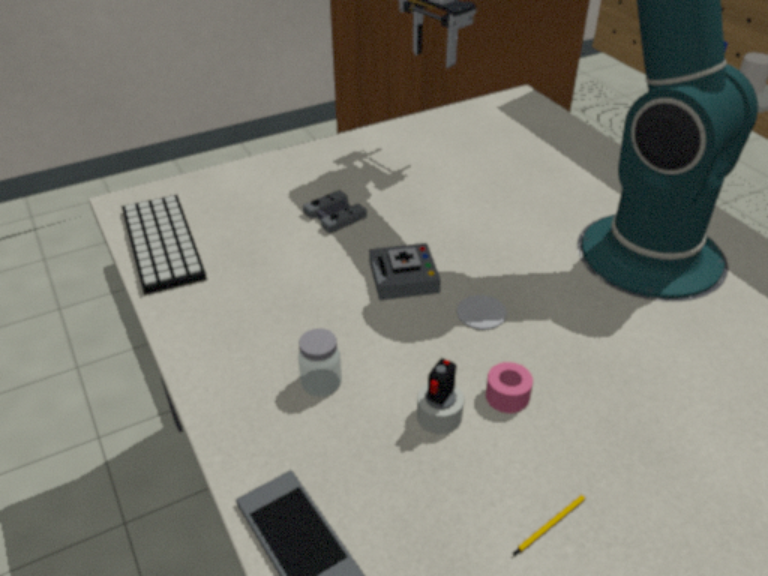

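View pics/top0.png

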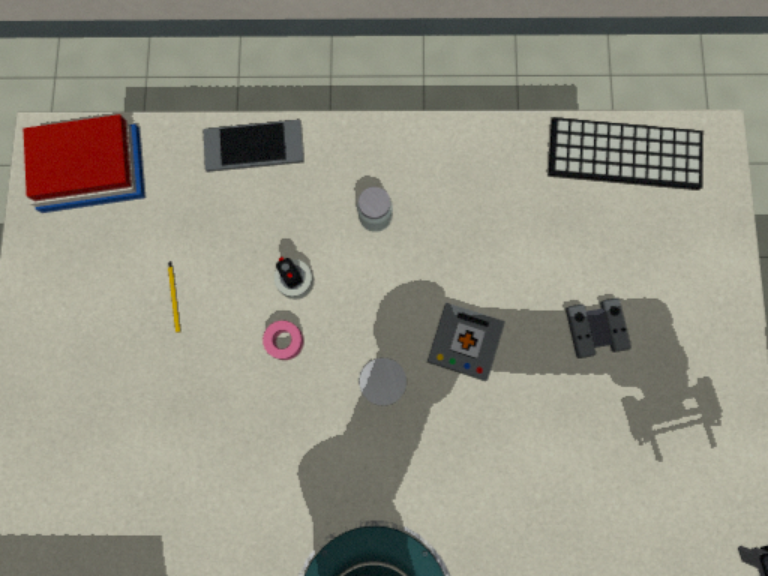

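The scene picture shows the grip at (440,385) on the white stand, and the pink ring at (510,388). The top picture shows the grip at (290,270) on the white ring at (294,277), the pink look-alike at (283,340), and the grey base with its orange cross at (467,340). The white ring holding the grip is the stand described, and the pink one stays untouched. I'll confirm this in a crop and measure from both views.

```bash
python3 - <<'E'
from h import *
W={n:world(n) for n in('scene','top')}
c0=W['top'][1][181,194]; s0=W['top'][1][227,311]; print('grip px',c0,'socket px',s0)
for n,(im,X,d) in W.items():
    near=lambda c,r:(np.hypot(X[...,0]-c[0],X[...,1]-c[1])<r)&(d>0)
    hs=im.astype(int); sat=hs.max(-1)-hs.min(-1)
    m=near(c0,55)&(X[...,2]>70); P=X[m]; print(n,'handle',len(P),P.min(0).round(),P.max(0).round())
    t=m&(X[...,2]>np.percentile(P[:,2],97)-12); print(' top rect',cv2.minAreaRect(X[t][:,:2].astype(np.float32)),np.median(X[t],0).round(1))
    red=near(c0,70)&(X[...,2]>50)&(hs[...,0]>hs[...,1]+60)
    k,l,_,_=cv2.connectedComponentsWithStats(red.astype(np.uint8))
    for i in range(1,k): print(' red',np.argwhere(l==i).mean(0).round(),X[l==i].mean(0).round(1),(l==i).sum())
    st=near(c0,60)&(abs(X[...,2]-45)<4); Q=X[st]; print(' stand top z',np.median(Q[:,2]),'circle',cv2.minEnclosingCircle(Q[:,:2].astype(np.float32)),len(Q))
    b=near(s0,95)&(abs(X[...,2]-34)<5); print(' base rect',cv2.minAreaRect(X[b][:,:2].astype(np.float32)),np.median(X[b][:,2]))
    b=near(s0,45)&(abs(X[...,2]-50)<5); print(' collar rect',cv2.minAreaRect(X[b][:,:2].astype(np.float32)),np.median(X[b][:,2]))
    o=near(s0,35)&(X[...,2]<45); print(' cross',cv2.minAreaRect(X[o][:,:2].astype(np.float32)),np.median(X[o][:,2]),o.sum()) if o.sum()>3 else 0
im=W['top'][0]; a=im[140:250,160:230]; s=W['scene'][0][225:295,255:365]
A=np.vstack([cv2.resize(np.ascontiguousarray(a.transpose(1,0,2)),(660,420//2*2//1)[:2] if 0 else (440,280),interpolation=2),cv2.resize(s,(440,280),interpolation=2)])
cv2.imwrite('pics/crop.png',A[...,::-1])
E
```

```text
grip px [586.1966966  147.08377505 113.30330289] socket px [ 471.29101343 -173.33759935   29.2782191 ]
scene handle 398 [567. 137.  71.] [618. 180. 119.]
 top rect ((593.5908203125, 159.80615234375), (50.28335952758789, 29.569602966308594), 31.77060890197754) [594.3 161.9 110.8]
 red [241. 298.] [580.2 151.4 114.6] 10
 red [257. 289.] [613.5 170.7  99.1] 35
 stand top z 45.6253045286725 circle ((590.5717163085938, 158.0598907470703), 37.17235565185547) 292
 base rect ((471.6104736328125, -168.66490173339844), (123.1278305053711, 116.65547180175781), 72.16077423095703) 34.616971789735615
 collar rect ((471.3271484375, -168.92803955078125), (60.60289001464844, 54.165504455566406), 71.31358337402344) 49.93447378189816
 cross ((475.3749084472656, -166.08505249023438), (52.012901306152344, 65.86959075927734), 59.84669876098633) 36.4259096618175 135
top handle 216 [566. 134.  71.] [617. 176. 118.]
 top rect ((591.4747314453125, 155.94639587402344), (49.04684066772461, 29.36000633239746), 29.781064987182617) [589.  155.  110.8]
 red [172. 187.] [613.2 168.4 103.3] 7
 red [183. 193.] [580.3 150.4 114. ] 9
 stand top z 45.73115860977651 circle ((589.6660766601562, 154.70565795898438), 35.59637451171875) 216
 base rect ((470.62640380859375, -172.15904235839844), (116.42118072509766, 116.32575225830078), 71.92808532714844) 34.70002620786937
 collar rect ((470.42523193359375, -171.94837951660156), (52.147281646728516, 52.349178314208984), 71.66321563720703) 50.494681298207496
 cross ((471.0099182128906, -172.7932891845703), (67.40972137451172, 67.66708374023438), 88.73770904541016) 34.01782806632994 197
```

View pics/crop.png

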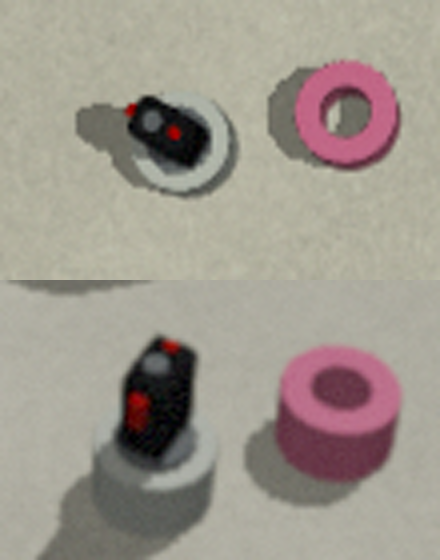

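The crop confirms it: the grip stands in the white ring and the pink ring beside it is empty. The grip is at about (590,156) with yaw about 30°, the socket at about (471,-171) with yaw 72°, and the heights agree with the text.

```bash
cat >> h.py <<'E'
from scipy.spatial.transform import Rotation as Ro
def plan(x,y,z,yaw):
    s=robot.get_state(); R=Ro.from_rotvec(s['tcp_rot']); T=Ro.from_euler('z',yaw,degrees=True)*Ro.from_euler('x',180,degrees=True)
    e=np.array([x,y,z])-s['ee_pos']
    print('t',s['t'],'pos',s['ee_pos'].round(1),'yaw',np.degrees(np.arctan2(*R.as_matrix()[[1,0],0])).round(2),'q',np.round(s['qpos'],2))
    print('turn',(R.inv()*T).as_rotvec(degrees=True).round(2),'shift cm now',(R.inv().apply(e)/10).round(2),'after turn',(T.inv().apply(e)/10).round(2))
    print('F',np.round(s['wrist_force'],1),'M',np.round(s['moment'],2),'w',s['gripper_width'],'g',s['grasp_force'])
E
python3 -c "
from h import *
plan(590,156,265,30)"
```

```text
t 0.1 pos [ 150.2 -606.5  302.1] yaw 13.91 q [ 1.29  0.42 -0.01  1.61  0.    1.11 -0.05]
turn [ -0.06  -0.   -16.09] shift cm now [ 61.02 -63.43   3.77] after turn [ 76.21 -44.04   3.71]
F [0.5 0.8 0.2] M [-0.03 -0.03  0.05] w 93.99093162737934 g 0.0
```

>>> {"method": "move_arm", "body": {"series": [[[0,0,0],[3.4,-3.52,0.1],1],[[0,0,0],[3.4,-3.52,0.1],1],[[0,0,0],[3.4,-3.52,0.1],1],[[0,0,0],[3.4,-3.52,0.1],1],[[0,0,0],[3.4,-3.52,0.1],1],[[0,0,0],[3.4,-3.52,0.1],1],[[0,0,0],[3.4,-3.52,0.1],1],[[0,0,0],[3.4,-3.52,0.1],1],[[0,0,0],[3.4,-3.52,0.1],1],[[0,0,0],[3.4,-3.52,0.1],1],[[0,0,0],[3.4,-3.52,0.1],1],[[0,0,0],[3.4,-3.52,0.1],1],[[0,0,0],[3.4,-3.52,0.1],1],[[0,0,0],[3.4,-3.52,0.1],1],[[0,0,0],[3.4,-3.52,0.1],1],[[0,0,0],[3.4,-3.52,0.1],1],[[0,0,0],[3.4,-3.52,0.1],1],[[0,0,-8],[0,0,0],1],[[0,0,-8],[0,0,0],1],[[0,0,0],[0,0,0],1]]}}

```text
t: 2.6
ee_pos: [567.3, 113.0, 285.3]
tcp_rot: [-3.035, -0.809, 0.001]
wrist_force: [0.4, -1.3, 0.2]
gripper_width: 94.4
grasp_force: 0.0
```

```bash
python3 -c "
from h import *
plan(590,156,161,30)"
```

```text
t 2.6 pos [567.3 113.  285.3] yaw 29.87 q [ 0.21  0.41 -0.59  1.73  0.26  1.07 -1.51]
turn [-0.03  0.03 -0.13] shift cm now [ 4.11 -2.59 12.43] after turn [ 4.11 -2.59 12.43]
F [ 0.4 -1.3  0.2] M [-0.06 -0.01 -0.04] w 94.40741362111102 g 0.0
```

>>> {"method": "move_arm", "body": {"series": [[[0,0,0],[4.1,-2.6,0.4],1],[[0,0,0],[0,0,4],1],[[0,0,0],[0,0,4],1],[[0,0,0],[0,0,4],1],[[0,0,0],[0,0,0],1],[[0,0,0],[0,0,0],0],[[0,0,0],[0,0,0],0],[[0,0,0],[0,0,0],0],[[0,0,0],[0,0,0],0],[[0,0,0],[0,0,0],0],[[0,0,0],[0,0,0],0],[[0,0,0],[0,0,0],0]], "newtons": 50}}

```text
t: 4.1
ee_pos: [590.0, 156.2, 161.6]
tcp_rot: [-3.035, -0.811, 0.0]
wrist_force: [-0.2, 0.6, -0.2]
gripper_width: 29.6
grasp_force: 50.0
```

```bash
python3 -c "
from h import *
plan(590,156,161,30)"
```

```text
t 4.1 pos [590.  156.2 161.6] yaw 29.92 q [ 0.09  0.61 -0.53  1.75  0.39  0.89 -1.66]
turn [-0.01  0.01 -0.08] shift cm now [-0.01  0.02  0.06] after turn [-0.01  0.02  0.06]
F [-0.2  0.6 -0.2] M [-0.06 -0.02 -0.02] w 29.582163986787872 g 49.999741315841675
```

The grasp is square, at 29.6 mm wide. Next I lift, carry it over the socket and turn it.

>>> {"method": "move_arm", "body": {"series": [[[0,0,0],[0,0,-3],0],[[0,0,0],[0,0,-3],0],[[0,0,0],[0,0,-3],0],[[0,0,0],[0,0,0],0],[[0,0,0],[-2.96,2.49,0],0],[[0,0,0],[-2.96,2.49,0],0],[[0,0,0],[-2.96,2.49,0],0],[[0,0,0],[-2.96,2.49,0],0],[[0,0,0],[-2.96,2.49,0],0],[[0,0,0],[-2.96,2.49,0],0],[[0,0,0],[-2.96,2.49,0],0],[[0,0,0],[-2.96,2.49,0],0],[[0,0,0],[-2.96,2.49,0],0],[[0,0,-8.4],[0,0,0],0],[[0,0,-8.4],[0,0,0],0],[[0,0,-8.4],[0,0,0],0],[[0,0,-8.4],[0,0,0],0],[[0,0,-8.4],[0,0,0],0],[[0,0,0],[0,0,0],0]]}}

```text
t: 6.48
ee_pos: [470.4, -171.0, 250.7]
tcp_rot: [-2.543, -1.843, 0.001]
wrist_force: [-0.4, -0.3, -2.2]
gripper_width: 29.9
grasp_force: 50.0
```

```bash
python3 - <<'E'
from h import *
plan(471,-171,225,71.9)
for n in('scene','top'):
    im,d,p=grab(n); s=robot.get_state(); e=s['ee_pos']
    im,X,d=world(n)
    uvw=p['R']@(e-[0,0,95])+p['t']; uv=p['intrinsics']@uvw; uv=(uv/uv[2])[:2]; print(n,uv)
    u,v=np.clip(uv.astype(int),60,320); c=im[v-50:v+50,u-65:u+65]; cv2.imwrite(f'pics/{n}1.png',cv2.resize(c,(780,600),interpolation=2)[...,::-1])
    r=np.hypot(X[...,0]-e[0],X[...,1]-e[1]); 
    for zz,w in((e[2]-119,8),(50,4)):
        m=(r<60)&(abs(X[...,2]-zz)<w)&(d>0)
        if m.sum()>5: print(zz,m.sum(),cv2.minAreaRect(X[m][:,:2].astype(np.float32)),np.median(X[m][:,2]))
E
```

```text
t 6.475 pos [ 470.4 -171.   250.7] yaw 71.86 q [ 0.84  0.32 -0.65  1.95  0.23  0.95 -0.24]
turn [-0.08 -0.03 -0.04] shift cm now [0.02 0.06 2.57] after turn [0.02 0.05 2.57]
F [-0.4 -0.3 -2.2] M [-0.02 -0.06 -0.  ] w 29.89672846731301 g 49.9984073638916
scene [269.52395851 139.91270864]
131.89748994193155 36 ((474.65374755859375, -164.337158203125), (33.636539459228516, 46.63106918334961), 54.38460159301758) 137.42008675555263
50 192 ((470.9049072265625, -170.50360107421875), (60.007930755615234, 52.959678649902344), 73.10591888427734) 49.87776250063982
top [315.84311731 222.55558298]
50 43 ((472.3954162597656, -151.81613159179688), (12.53999137878418, 43.08544921875), 73.02857208251953) 51.018090041540574
```

View pics/scene1.png

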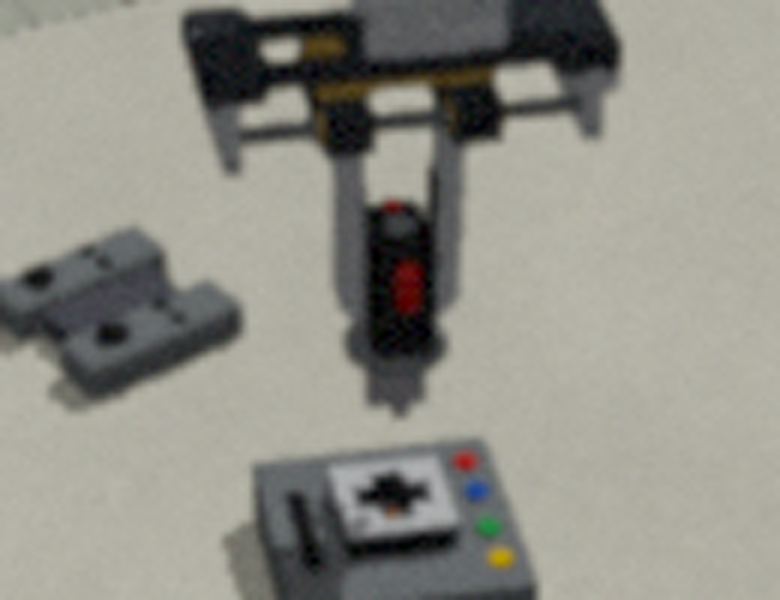

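The grip hangs upright above the cross socket, with the trigger toward the camera and the splines looking aligned. I'll check the lateral offset of the shoulder and collar in the same camera.

```bash
python3 - <<'E'
from h import *
from scipy.optimize import least_squares
im,X,d=world('scene'); z=np.load('scene.npz'); C=-z['R'].T@z['t']; print('cam',C.round())
r=np.hypot(X[...,0]-470.4,X[...,1]+171)
m=(r<35)&(X[...,2]>131)&(X[...,2]<141)&(d>0); P=X[m]
f=least_squares(lambda c:np.hypot(P[:,0]-c[0],P[:,1]-c[1])-24,[470,-171],loss='soft_l1'); print('shoulder',f.x,len(P),P[:,2].min(),np.std(f.fun))
# handle: pixels extents in tool y/x
a=np.radians(71.9); ex=np.array([np.cos(a),np.sin(a)]); ey=np.array([-ex[1],ex[0]])
m=(r<40)&(X[...,2]>142)&(X[...,2]<200)&(im.max(-1)<60)&(d>0); L=(X[m][:,:2]-[470.4,-171]); print('handle x max',np.percentile(L@ex,[50,80,95]),'y',np.percentile(L@ey,[2,50,98]))
for n in('scene',):
    m=(np.hypot(X[...,0]-471,X[...,1]+171)<40)&(abs(X[...,2]-50)<4)&(im.min(-1)>110)&(d>0)
    L=X[m][:,:2]-[470.4,-171]; print('collar x',np.percentile(L@ex,[1,99]),'y',np.percentile(L@ey,[1,99]))
    m=(np.hypot(X[...,0]-471,X[...,1]+171)<20)&(im.max(-1)<90)&(X[...,2]<60)&(d>0); L=X[m][:,:2]-[470.4,-171]
    # black cross on collar plane: intersect rays at z=50
    v,u=np.nonzero(m); D=(np.stack([u,v,u*0+1],-1)@np.linalg.inv(z['K']).T)@z['R']; Q=C+D*((50-C[2])/D[:,2:]); L=Q[:,:2]-[470.4,-171]
    print('cross',len(L),'x',np.percentile(L@ex,[2,98]),'y',np.percentile(L@ey,[2,98]))
E
```

```text
cam [1012.  775.  894.]
shoulder [ 468.81045636 -171.19909756] 44 133.0304327379503 2.531276564500632
handle x max [20.73658747 23.22765866 25.17675526] y [-15.06464598  -4.45925792  13.75063241]
collar x [-27.33682379  29.19791034] y [-25.71562024  25.69302225]
cross 45 x [-15.23710051   9.56655339] y [-14.14284879  13.83096916]
```

All offsets are within about 1 mm, so I lower it gently into the bevel.

>>> {"method": "move_arm", "body": {"series": [[[0,0,0],[0.05,0,2.6],0],[[0,0,0],[0,0,2.6],0],[[0,0,0],[0,0,0],0],[[0,0,0],[0,0,0.3],0],[[0,0,0],[0,0,0.3],0],[[0,0,0],[0,0,0.3],0],[[0,0,0],[0,0,0],0]]}}

```text
t: 7.45
ee_pos: [471.0, -170.5, 190.7]
tcp_rot: [-2.543, -1.844, 0.0]
wrist_force: [0.5, -0.3, -3.3]
gripper_width: 30.0
grasp_force: 50.0
```

```bash
python3 -c "
from h import *
plan(471,-171,167,71.9)"
```

```text
t 7.45 pos [ 471.  -170.5  190.7] yaw 71.9 q [ 0.79  0.41 -0.61  2.    0.31  0.83 -0.31]
turn [-0. -0.  0.] shift cm now [-0.05  0.02  2.37] after turn [-0.05  0.02  2.37]
F [ 0.5 -0.3 -3.3] M [-0.03 -0.07  0.02] w 29.958572737222323 g 49.99927818775177
```

The foot is 6 mm below the mouth and there is no contact force. I continue onto the plate.

>>> {"method": "move_arm", "body": {"series": [[[0,0,0],[0,0,0.4],0],[[0,0,0],[0,0,0.4],0],[[0,0,0],[0,0,0.4],0],[[0,0,0],[0,0,0.3],0],[[0,0,0],[0,0,0.3],0],[[0,0,0],[0,0,0.3],0],[[0,0,0],[0,0,0],0],[[0,0,0],[0,0,0],0]], "newtons": 60}}

```text
t: 8.45
ee_pos: [471.0, -170.4, 169.8]
tcp_rot: [-2.543, -1.845, 0.001]
wrist_force: [-2.9, 2.3, 8.9]
gripper_width: 29.8
grasp_force: 60.0
```

```bash
python3 -c "
from h import *
plan(471,-171,167,71.9)"
```

```text
t 8.45 pos [ 471.  -170.4  169.8] yaw 71.91 q [ 0.78  0.44 -0.59  2.01  0.34  0.78 -0.33]
turn [-0.02  0.01  0.01] shift cm now [-0.05  0.02  0.28] after turn [-0.05  0.02  0.28]
F [-2.9  2.3  8.9] M [0.27 0.96 0.  ] w 29.7784229531889 g 60.002957582473755
```

>>> {"method": "move_arm", "body": {"series": [[[0,0,0],[0,0,0.15],0],[[0,0,0],[0,0,0.1],0],[[0,0,0],[0,0,0.1],0],[[0,0,0],[0,0,0],0],[[0,0,0],[0,0,0],0]]}}

```text
t: 9.07
ee_pos: [471.0, -170.4, 166.6]
tcp_rot: [2.543, 1.845, -0.001]
wrist_force: [-5.4, 1.8, 14.8]
gripper_width: 29.4
grasp_force: 60.0
```

```bash
python3 -c "
from h import *
plan(471,-171,167,71.9)"
```

```text
t 9.075 pos [ 471.  -170.4  166.6] yaw 71.92 q [ 0.77  0.45 -0.59  2.02  0.35  0.78 -0.34]
turn [-0.01  0.03  0.02] shift cm now [-0.06  0.02 -0.04] after turn [-0.06  0.02 -0.04]
F [-5.4  1.8 14.8] M [ 0.49  1.57 -0.03] w 29.386218257160714 g 60.00536620616913
```

>>> {"method": "move_arm", "body": {"series": [[[0,0,0],[0,0,0.08],0],[[0,0,0],[0,0,0.08],0],[[0,0,0],[0,0,0],0],[[0,0,0],[0,0,0],0]]}}

```text
t: 9.57
ee_pos: [471.1, -170.3, 166.5]
tcp_rot: [2.542, 1.844, -0.002]
wrist_force: [-20.9, 6.1, 56.3]
gripper_width: 29.8
grasp_force: 60.0
```

```bash
python3 - <<'E'
from h import *
plan(471,-171,165,71.9)
im,d,p=grab('scene'); im,X,d=world('scene')
uv=p['intrinsics']@(p['R']@np.array([471,-171,60])+p['t']); u,v=(uv/uv[2])[:2].astype(int)
cv2.imwrite('pics/s2.png',cv2.resize(im[v-38:v+32,u-45:u+45],(770,599),interpolation=2)[...,::-1])
a=np.radians(71.9); L=(X[...,:2]-[471,-170.5]); ax=L@[np.cos(a),np.sin(a)]; ay=L@[-np.sin(a),np.cos(a)]
m=(np.hypot(ax,ay)<32)&(X[...,2]>80)&(X[...,2]<130)&(abs(ay)<14)&(d>0)
print('top z',np.percentile(X[m][:,2],[90,97,100]))
red=m&(im[...,0].astype(int)>im[...,1]+60); print('red z',np.percentile(X[red][:,2],[2,50,98]),red.sum())
E
```

```text
t 9.575 pos [ 471.1 -170.3  166.5] yaw 71.91 q [ 0.77  0.45 -0.59  2.02  0.35  0.78 -0.34]
turn [-0.    0.1   0.01] shift cm now [-0.07  0.02  0.15] after turn [-0.07  0.02  0.15]
F [-20.9   6.1  56.3] M [ 1.59  5.13 -0.01] w 29.812372662619474 g 60.02488911151886
top z [119.30683368 120.70976288 123.96176417]
red z [ 89.68799123 103.58813854 110.0604351 ] 17
```

View pics/s2.png

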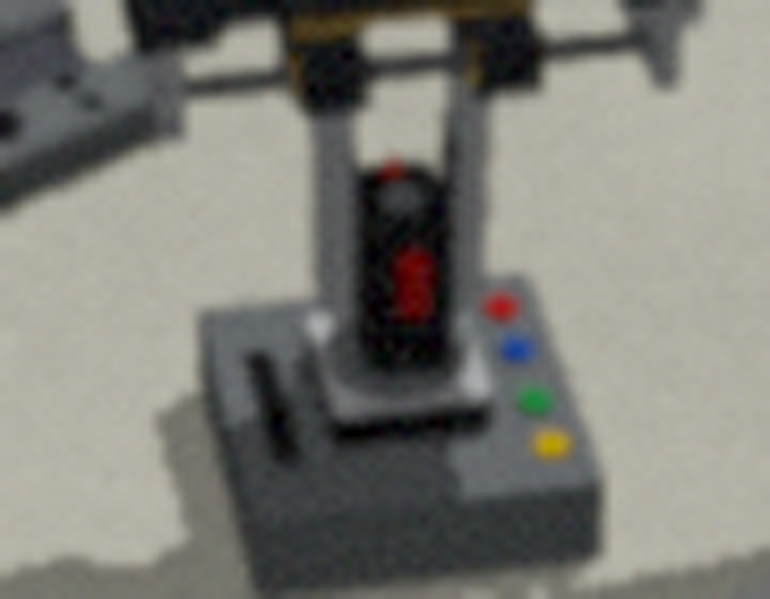

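The picture shows the shoulder disc flat on the collar at about (400,370), and force rose from 15 to 56 N with no further travel, so it is seated. I ease the push to about 30 N, then check.

>>> {"method": "move_arm", "body": {"series": [[[0,0,0],[0,0,-0.09],0],[[0,0,0],[0,0,0],0],[[0,0,0],[0,0,0],0],[[0,0,0],[0,0,0],0]]}}

```text
t: 10.12
ee_pos: [471.0, -170.4, 166.5]
tcp_rot: [2.543, 1.844, -0.001]
wrist_force: [-12.0, 2.7, 33.4]
gripper_width: 29.9
grasp_force: 60.0
```

Still at 166.5 mm with a steady 33 N push.

```bash
python3 -c "
from rig import robot
print(robot.job_done())"
```

```text
the job is handed in; nothing more can be done
None
```

The grip is fully seated in the socket with its shoulder on the collar, still gripped and held down at about 33 N; I handed the job in at about 10 s and never went near the bystanders or the pink ring.

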